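# Charge the frit mill and hold its feed gate open

### The job

Charge the glass frit mill: use the scoop to take the three lumps of glass cullet out of the open-fronted pan (they are sharp, so never touch them with the fingers) and tip them into the mill's hopper while its gate is shut, then lay the scoop down. Next pull the gate rod out of its spring barrel until the groove turned in the rod is level with the barrel's end, so that the lumps drop onto the rolls, and finish still holding the rod there: the spring shuts the gate if you let go. Leave the jars, the brass mould and the callipers where they are.

Things in the scene. Friction and masses are not known exactly. Their poses are not given: they have to be found in the camera images.
- pan: Bright sheet-steel tray fixed to the bench, 170 mm long (x = -95 to +75 mm) and 100 wide (y); origin on its underside. Floor 2 mm thick. Open at its -x end (to the left, away from the mill); walls 30 mm high on both sides (inner faces y = +-48 mm), back wall 34 mm high (inner face x = +73 mm). Slippery steel.
- scoop: Aluminium scoop, 0.14 kg, level in the pan's open end, nose to the lumps, handle out to the left. Origin under the blade's centre, +x to the nose, z up. Flat blade 72 x 82 mm, 1.5 mm thick, open at the nose; side walls 26 mm high at the rear falling to 6, rear wall 28. Wooden handle: level bar 16 mm wide (y), 18 high, its middle 42 mm above the underside, x = -55 to -153 mm.
- scoop_grip (a point): Point inside the scoop's handle, 90 mm behind the scoop's origin and 42 mm above its underside: a good place to grip, across the handle (scoop y).
- scoop_nose (a point): Middle of the scoop's nose edge, on its underside, 36 mm ahead of its origin.
- lump0: Lump of green bottle glass, faceted, about 22 x 20 x 17 mm, 15 g, slippery (friction 0.3: it slides off the scoop from some 20 degrees). Lies in the pan between scoop and back wall; origin at its underside. Pushed to the back wall by the scoop's nose sliding on the pan's floor, lumps climb into the blade.
- lump1: Second lump, like lump0.
- lump2: Third lump, like lump0.
- mill: Small grey electric frit mill bolted to the bench, origin at its underside straight below the hopper. The gate rod pulls out along its -x; its -y side, a clear window onto two toothed rolls, faces the robot. From below: roll chamber (inside x, y within +-37 mm, up to z = 94 mm), flat gate guide (z 94 to 113 mm, x within +-111, y +-49), square hopper above.
- hopper_mouth (a point): Centre of the hopper's square mouth at its rim, 188 mm above the bench: 120 x 120 mm inside (sides along the mill's x and y), narrowing to 56 x 56 mm at the gate, 76 mm below.
- chamber (a point): Centre of the space over the rolls, 65 mm above the bench.
- barrel_end (a point): Centre of the spring barrel's open end, 154 mm from the mill's origin towards -x, 103 mm above the bench; the barrel is a level tube 31 mm across at its end and the rod slides along its axis.
- rod_knob (a point): Centre of the waisted pull knob at the end of the gate rod: a level spool along the mill's x, 42 mm long, waist 21 mm across over 26 mm, end flanges 30 mm across, 103 mm above the bench and free below. Grip the waist across (mill y) from above.
- rod_mark (a point): The groove turned in the gate rod (rod 10 mm across, groove 4 mm wide), hidden in the barrel while the gate is shut; 93 mm from the knob's centre towards the mill. It is at the mark when it lies at barrel_end.
- gate_rod (a joint): How far the gate rod is pulled out, m: 0 = gate shut (where its inner spring draws it), 0.062 = groove at the barrel's end, the port in the gate plate square under the hopper; 0.085 = end stop, the port has run past and is partly shut again. Pull needed: 3.3 N at the start, about 10 N at the mark.
- frit_jar_a: Bystander: frit jar with a screw lid, 48 mm across, 63 mm tall; origin at the centre of its underside.
- frit_jar_b: Bystander: second frit jar, like the first; origin at the centre of its underside.
- ribbed_mould: Bystander: ribbed brass mould, 60 mm across, 57 mm tall; origin at the centre of its underside.
- callipers: Bystander: pair of brass callipers, 121 x 55 x 11 mm, lying; origin at the centre of its underside.

How it is judged (in metres and radians):
On the way, in this order (a step that is already met when the one before it is completed fails the run):
1. the three lumps lie in the hopper, tipped out of the scoop, on the shut gate (z of each of lump0, lump1, lump2 in the frame of mill above 0.1 m and x of lump0 in the frame of mill between -0.056 and 0.056 m and y of lump0 in the frame of mill between -0.056 and 0.056 m and height (world z) of each of lump0, lump1, lump2 below 0.185 m and contact force between each of lump0, lump1, lump2 and scoop below 0.02 N and x of lump1 in the frame of mill between -0.056 and 0.056 m and y of lump1 in the frame of mill between -0.056 and 0.056 m and x of lump2 in the frame of mill between -0.056 and 0.056 m and y of lump2 in the frame of mill between -0.056 and 0.056 m and value of joint gate_rod below 0.005 m), for 0.2 s.
2. the gate rod is drawn to its mark by the fingers and the lumps have dropped onto the rolls (z of each of lump0, lump1, lump2 in the frame of mill below 0.092 m and x of lump0 in the frame of mill between -0.038 and 0.038 m and y of lump0 in the frame of mill between -0.038 and 0.038 m and x of lump1 in the frame of mill between -0.038 and 0.038 m and y of lump1 in the frame of mill between -0.038 and 0.038 m and x of lump2 in the frame of mill between -0.038 and 0.038 m and y of lump2 in the frame of mill between -0.038 and 0.038 m and value of joint gate_rod between 0.057 and 0.067 m and contact force between the fingers and gate_rod above 3 N and contact force between the fingers and scoop below 0.1 N and height (world z) of scoop below 0.08 m and height (world z) of scoop_grip below 0.1 m and linear speed of scoop below 0.02 m/s), for 0.3 s.
At the end, for the whole second after the job is handed in: The fingers hold the gate rod (more than 3 N) still with its groove within 5 mm of the barrel's end (gate_rod 0.057 to 0.067 m); all three lumps rest in the mill's chamber below the gate; the scoop lies released, low on the bench or in the pan (all of step 2 and linear speed of each of lump0, lump1, lump2 below 0.02 m/s and velocity of joint gate_rod between -0.01 and 0.01 m/s); the arm keeps its last pose, push and grip.
It fails at once if a lump of glass is touched by the fingers (contact force between the fingers and lump0 above 0.3 N or contact force between the fingers and lump1 above 0.3 N or contact force between the fingers and lump2 above 0.3 N).
It fails at once if a jar, the brass mould or the callipers are moved more than 30 mm (distance of any of frit_jar_a, frit_jar_b, ribbed_mould, callipers from where it was at the start of the episode above 0.03 m).
It also fails if it takes over 58 s, if anything falls off the work surface, if the arm or the gripper's body presses on something with over 40 N, if the wrist force passes 120 N, or if a joint passes its speed limit or range.

### The arm

A 6-joint arm with a two-finger parallel gripper is mounted at the origin on a cart in front of the work surface, level with it; the furniture and walls round the work are solid. World frame = base frame: x ahead of the robot, y to its left, z up, the work surface at z = 0. Lengths are in m, angles in degrees, forces in N, time in s.
With the tool pointing down it reaches from about 0.375 to 0.75 m from the base axis. Payload 9 kg.
Tool frame: the origin (TCP) lies where the fingers leave the gripper's body, on its centre line; the fingertips stand 73 mm ahead of it and the grasp point (between the pads) lies 54 mm ahead of it (robot.tip_reach is the distance from the TCP to the fingertips, in m); z points along the fingers, y is the direction in which the jaws open and shut (so a half turn about z gives the same grasp; the last joint's range is limited). The gripper opens to 85 mm and grips with 20 to 120 N. Pads are 22 mm wide; open, the fingers measure 114 mm over their backs; the gripper's body (76 mm by 85 mm) begins 54 mm behind the grasp point. The pads swing forward as they close: fully open they stand 13 mm farther back than shut.
Start: joints at [-89.765, 5.964, 5.575, 89.605, 0, 77.527], TCP at [0.132, -0.585, 0.304] pointing down, gripper open.
Joint ranges: [-171.21, 171.21], [-48.23, 106.86], [-62.78, 66.21], [-105.2, 120.99], [-86.42, 89.51], [-180, 180]. Speed limits (degrees/s): [127.2, 127.2, 147.25, 180, 180, 180].

### API

Orientations are given as [roll, pitch, yaw] about the fixed x, y, z axes, in that order (R = Rz(yaw) Ry(pitch) Rx(roll)).
In Python, from plant import robot gives the robot as it stands. Calls block until the motion is done:
- robot.move_pose(position, orientation): joint-space move of the TCP to a pose.
- robot.line_to(position, vel=0.15, rotation=None, guard=None): straight line of the TCP; rotation=None keeps the orientation; vel is the mean speed in m/s. With guard (N) it stops when the force on the tool has changed by that much, and returns True; else False.
- robot.goto_joints(angles): joint-space move.
- robot.set_gripper(opening): finger opening in m; the grip force is fixed at half the most; returns when the fingers have stopped.
- robot.pause(seconds).
- robot.ik(position, orientation): joint angles nearest the present ones, or None.
- robot.observe(): the state.
- robot.grab_frame(name): name is "scene" or "side" or "wrist"; returns the picture (420x560x3 uint8, blue, green, red); there is no depth.
- robot.get_calibration(name): a dict with "vertical_fov" (degrees; the focal length in pixels is half the picture's height over the tangent of half this angle, whatever the lens; pixels are square), "cx", "cy" (the principal point, pixels), "k1" (the pictures are not rectified: a ray, as slopes to the right and down, at radius r is drawn at 1 + k1 r^2 times it, then the intrinsics apply), "rvec" (rotation vector, rad) and "tvec" (3), from world to camera coordinates, as OpenCV has them. Camera axes: x right, y down, z forward; pixel columns grow to the right and rows downward; lengths in m; the calibration is good to about 2 mm. A picture is of the moment at which its call begins: read the wrist's pose just before it. get_calibration takes no time and is no camera call; for the wrist camera it gives the pose at the moment of the call.
A pose or a line that the arm cannot do raises robot.IKError and nothing moves.
- robot.job_done(): hands the job in, once; it reports no verdict.
The state is a dict: "time": time; "q": joint angles; "qvel": joint speeds; "joint_torque": joint torques, N m; "tool_pos": TCP position; "tcp_rot": TCP orientation; "ft_force": force on the tool from outside, world axes, zero at the start; "torque": the same for the moment, N m; "gripper_width": finger opening in m.
Only numpy, scipy, OpenCV 4.12 (cv2) and the standard library are available. Lean on these libraries where they do the work, as an engineer would, in place of code of your own. Each camera call takes 0.05 s, during which the arm holds its last target. There are 200 camera calls.

## Working session

There is one attempt and no reset: what is moved stays moved. The work goes in short steps, each a Python script; the robot and the scene stay as the last script left them, time stands still between calls to the robot, and variables do not carry over. Pictures are saved under pics/ and viewed, about 8 in all and at most 12, crops included, and the job is handed in when it is done.

```bash
mkdir -p pics; ls
python3 - <<'E'
from plant import robot
import cv2,numpy as np
a=robot.grab_frame("scene");b=robot.grab_frame("side")
cv2.imwrite("pics/scene.png",a);cv2.imwrite("pics/side.png",b)
for n in("scene","side","wrist"):print(n,robot.get_calibration(n))
print(robot.observe())
E
```

```text
pics
scene {'vertical_fov': 54.536174859828144, 'cx': 286.953238077992, 'cy': 215.59485842782306, 'k1': -0.11340347802778561, 'rvec': array([ 0.74630832, -2.45356737,  1.31521589]), 'tvec': array([0.55382714, 0.13475859, 0.86916245])}
side {'vertical_fov': 52.868767208850194, 'cx': 287.25724739169704, 'cy': 210.13125627832855, 'k1': -0.03257325949990124, 'rvec': array([-2.26924941e-03, -2.65500594e+00,  1.64530986e+00]), 'tvec': array([ 0.50854217, -0.009597  ,  1.12236742])}
wrist {'vertical_fov': 62.03176682559286, 'cx': 278.0087551069151, 'cy': 206.3765713158045, 'k1': -0.030903357110944284, 'rvec': array([-2.25006763,  1.80196148,  0.28742889]), 'tvec': array([-0.59908631, -0.03870002,  0.38075355])}
{'time': 0.1, 'q': array([-8.97651603e+01,  5.99567759e+00,  5.53290615e+00,  8.96049988e+01,
       -1.67492834e-04,  7.75279773e+01]), 'qvel': array([-0.13743799, -0.04072964,  0.09572443, -0.17657671,  0.05721692,
       -0.10600711]), 'joint_torque': array([ 6.40049286e-03, -5.58208036e+01,  5.04719853e+01,  1.31085265e-02,
       -3.10318956e-04,  1.01334621e-05]), 'tool_pos': array([ 0.13199854, -0.58508706,  0.30320849]), 'tcp_rot': array([-1.79933793e+02, -1.44723189e-02,  1.27068542e+01]), 'ft_force': array([ 0.0547296 , -0.03889698,  0.03014264]), 'torque': array([ 0.02420753,  0.02943597, -0.02667771]), 'gripper_width': 0.08531100772504042}
```

View pics/scene.png

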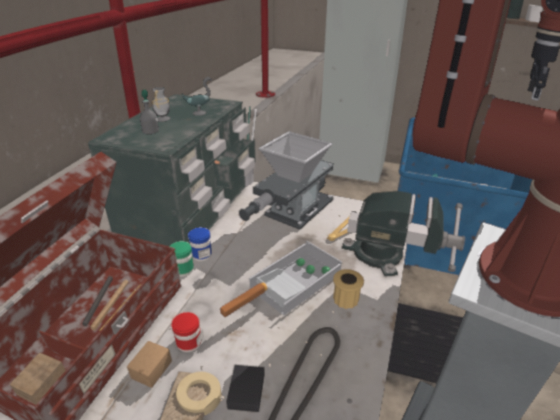

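View pics/side.png

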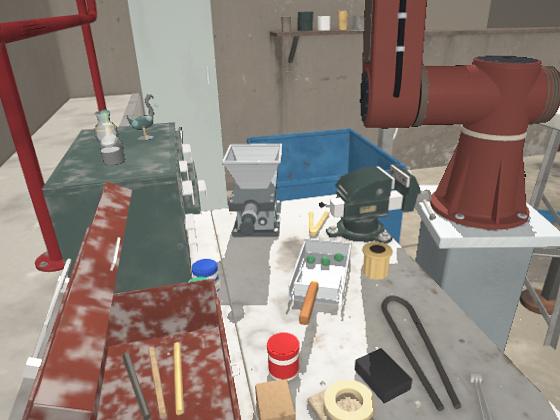

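The scene view shows the hopper mouth at about (297,155), the knob at (250,211), the pan at (298,275), the scoop handle at (245,299), and the mould at (348,288). The side view shows the hopper at (252,165), the pan at (322,270), and the handle at (309,302). Next I'll take an enlarged crop for precise pixels.

```bash
cat > h.py <<'E'
import numpy as np,cv2
from plant import robot
from scipy.spatial.transform import Rotation as Rt
def cam(n,c=None):
    c=c or robot.get_calibration(n); f=210/np.tan(np.radians(c['vertical_fov']/2))
    K=np.array([[f,0,c['cx']],[0,f,c['cy']],[0,0,1]]); return K,np.array([c['k1'],0,0,0.]),np.array(c['rvec']),np.array(c['tvec'])
def ray(n,p,c=None):
    K,d,r,t=cam(n,c); u=cv2.undistortPoints(np.array(p,float).reshape(1,1,2),K,d)[0,0]
    R=cv2.Rodrigues(r)[0]; v=R.T@np.array([*u,1]); return -R.T@t,v/np.linalg.norm(v)
def onz(n,p,z,c=None):
    o,v=ray(n,p,c); return o+v*(z-o[2])/v[2]
def tri(p1,p2,n1="scene",n2="side"):
    o1,a=ray(n1,p1);o2,b=ray(n2,p2)
    s=np.linalg.lstsq(np.c_[a,-b],o2-o1,rcond=None)[0]; P,Q=o1+a*s[0],o2+b*s[1]
    return (P+Q)/2,np.linalg.norm(P-Q)
def proj(n,X,c=None):
    K,d,r,t=cam(n,c); return cv2.projectPoints(np.array(X,float).reshape(-1,1,3),r,t,K,d)[0].reshape(-1,2)
E
python3 - <<'E'
from h import *
a=cv2.imread("pics/scene.png")[130:320,215:350];b=cv2.imread("pics/side.png")[135:325,215:350]
s=[cv2.resize(i,(400,563),interpolation=cv2.INTER_CUBIC) for i in(a,b)]
for i,(x0,y0) in zip(s,((215,130),(215,135))):
    k=400/135
    for x in range(220,350,20):cv2.putText(i,str(x),(int((x-x0)*k)-10,10),0,.35,(0,0,255),1);cv2.line(i,(int((x-x0)*k),12),(int((x-x0)*k),18),(0,0,255))
    for y in range(140,320,20):cv2.putText(i,str(y)+'-',(0,int((y-y0)*k)+4),0,.35,(0,0,255),1)
cv2.imwrite("pics/c1.png",np.hstack(s))
E
```

```text
(no output)
```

View pics/c1.png

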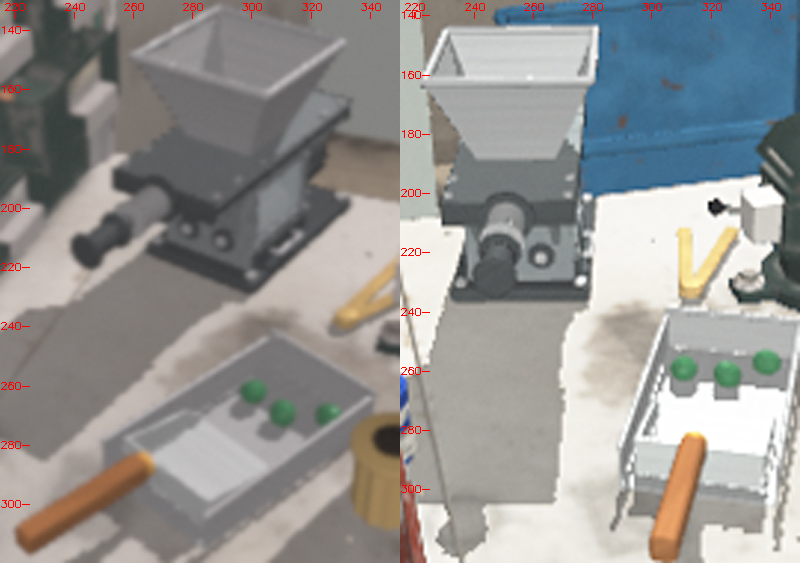

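Run:
```python
from h import *
np.set_printoptions(precision=4,suppress=True)
S=lambda x,y:(215+x/2.963,130+y/2.963); D=lambda x,y:(215+(x-400)/2.963,135+y/2.963)
print("rim scene");[print(onz("scene",S(*p),.188)) for p in((133,48),(217,8),(345,42),(262,98))]
print("rim side");[print(onz("side",D(*p),.188)) for p in((452,28),(598,28),(590,83),(428,85))]
for n,p,q in(("knobend",(88,249),(493,272)),("hend",(25,538),(663,548)),("hstart",(150,462),(693,440)),("panback",(270,335),(668,310)),("l0",(255,390),(683,368)),("l1",(283,413),(727,374)),("l2",(328,413),(767,362))):
    print(n,*tri(S(*p),D(*q)))
print("mill base right",onz("scene",S(348,195),0.015),onz("scene",S(250,290),.015))
print("mould",onz("scene",(348,274),.057),"vise",onz("scene",(380,258),0),"cal",onz("scene",S(345,325),.01))
print("jar",onz("scene",(201,237),.063),onz("scene",(181,250),.063), "panfl", onz("scene",S(105,440),.03),onz("scene",S(200,550),.0),onz("scene",S(372,398),.034))
for n in("scene","side"):print(ray(n,(280,210)))
```

```text
rim scene
[0.6525 0.138  0.188 ]
[0.6433 0.0296 0.188 ]
[0.519  0.0289 0.188 ]
[0.5211 0.1551 0.188 ]
rim side
[0.6383 0.0257 0.188 ]
[0.5184 0.0312 0.188 ]
[0.5216 0.1609 0.188 ]
[0.6389 0.1607 0.188 ]
knobend [0.5847 0.2872 0.1024] 0.0003807138650301989
hend [0.4779 0.4884 0.0428] 0.001573068444036679
hstart [0.4566 0.3892 0.0402] 0.00010486209706891921
panback [0.4667 0.2217 0.0335] 0.00037762736013992207
l0 [0.4574 0.2564 0.0068] 0.0018565703200650932
l1 [0.4266 0.2678 0.0084] 0.0009920150607682827
l2 [0.3975 0.2534 0.0104] 0.0038248407921999228
mill base right [ 0.5281 -0.0204  0.015 ] [0.5229 0.1589 0.015 ]
mould [0.3333 0.2867 0.057 ] vise [0.3202 0.1369 0.    ] cal [0.439  0.1507 0.01  ]
jar [0.6447 0.3653 0.063 ] [0.6479 0.4217 0.063 ] panfl [0.5006 0.3805 0.03  ] [0.4076 0.4033 0.    ] [0.3692 0.244  0.034 ]
(array([0.1131, 0.8494, 0.5883]), array([ 0.4692, -0.6943, -0.5457]))
(array([0.4921, 1.0135, 0.499 ]), array([ 0.0318, -0.8953, -0.4443]))
```

```bash
cat >> h.py <<'E'
def tcp_for(p,yaw,pitch,t,ref=(-.09,0,.042)):
    """TCP pose for scoop-origin world p, scoop yaw, nose-down pitch, gripper lean-back t"""
    Rs=Rt.from_euler('xyz',[0,pitch,yaw],degrees=True)
    o=[180,pitch-t,yaw]
    g=np.array(p)+Rs.apply(ref)
    return g-.054*Rt.from_euler('xyz',o,degrees=True).apply([0,0,1]),o
E
python3 - <<'E'
from h import *
np.set_printoptions(precision=4,suppress=True)
yaw=-102.5;u=np.array([np.cos(np.radians(yaw)),np.sin(np.radians(yaw)),0])
so=np.array([.4447,.3355,.002])
for t in(0,20,30,40):
  print(t)
  for n,p,pi in(("grip",so,0),("push",so+.066*u,0),("up",so+np.array([0,0,.25]),-15)):
    print(n,robot.ik(*tcp_for(p,yaw,pi,t)))
  for yw in(yaw,-91,-70,-50):
   for pi in(-15,50,60):
    Rs=Rt.from_euler('xyz',[0,pi,yw],degrees=True)
    nose=np.array([.581,.091,.19 if pi>0 else .25])
    print("dump",yw,pi,robot.ik(*tcp_for(nose-Rs.apply([.036,0,0]),yw,pi,t)))
robot.move_pose([.46,.40,.30],[180,0,yaw])
print(robot.observe()['time'],robot.observe()['tool_pos'])
c=robot.get_calibration("wrist");a=robot.grab_frame("wrist");cv2.imwrite("pics/w1.png",a)
import pickle;pickle.dump(c,open("w1.pkl","wb"))
b=cv2.resize(a,(784,588),interpolation=cv2.INTER_CUBIC);cv2.imwrite("pics/w1b.png",b)
E
```

```text
0
grip [ 30.4624  14.5437  -6.4997  68.9566   0.     -47.0376]
push [ 25.5696   5.6905 -16.3434  67.9661   0.     -51.9304]
up [ 35.5039  29.6042  34.3521 106.0103  -9.9722 -41.0104]
dump -102.5 -15 [ 14.2309  25.8744  28.5401  99.5381 -13.3653 -62.463 ]
dump -102.5 50 [ -21.4127    1.1382   -3.6299   95.6929   49.1825 -103.7107]
dump -102.5 60 [ -26.7495    6.0539   -2.975   104.0613   57.0748 -116.9267]
dump -91 -15 [ 15.5529  17.921   18.8282  95.2726 -14.3647 -72.8967]
dump -91 50 [ -20.5462   11.5862    6.7402  106.8922   46.2115 -118.9128]
dump -91 60 [ -25.2483   18.4131    9.4697  116.4823   52.15   -132.0145]
dump -70 -15 [ 16.3511   2.8238   2.1108  88.31   -14.9689 -93.7773]
dump -70 50 None
dump -70 60 None
dump -50 -15 [  14.4077  -12.0243  -12.104    83.318   -13.4989 -116.3745]
dump -50 50 None
dump -50 60 None
20
grip [ 36.3773  35.7069  17.931   87.5567 -12.9992 -39.3656]
push [ 32.5218  25.5651   4.5925  83.4655 -13.99   -43.1974]
up None
dump -102.5 -15 [ 20.5239  45.7776  50.3619 115.4714 -28.7449 -51.5678]
dump -102.5 50 [-13.3951  -0.2846   1.7875  92.5888  29.9
[... 1857 characters left out ...]
dump -102.5 60 [-11.0139   0.8952   5.8614  94.4253  19.993  -88.4186]
dump -91 -15 None
dump -91 50 [ -3.8913   5.3811  11.1573  96.2858   9.9871 -92.9359]
dump -91 60 [ -10.9071    5.07     10.1427   98.656    19.6893 -100.5291]
dump -70 -15 [ 31.7664  18.3862   7.2411  95.092  -53.3157 -70.0411]
dump -70 50 [  -3.8861    6.9172   12.759    99.9257    9.1358 -114.2125]
dump -70 60 [ -10.0349   12.5084   18.0772  105.8936   17.2231 -121.6027]
dump -50 -15 [  32.2243  -14.4714  -25.9822   67.5531  -54.2545 -103.3911]
dump -50 50 [  -3.8741    8.1517   14.0231  102.8389    7.191  -134.3125]
dump -50 60 [  -8.556    18.7537   25.088   111.5951   13.084  -140.3164]
3.7083 [0.4604 0.3995 0.3   ]
```

View pics/w1b.png

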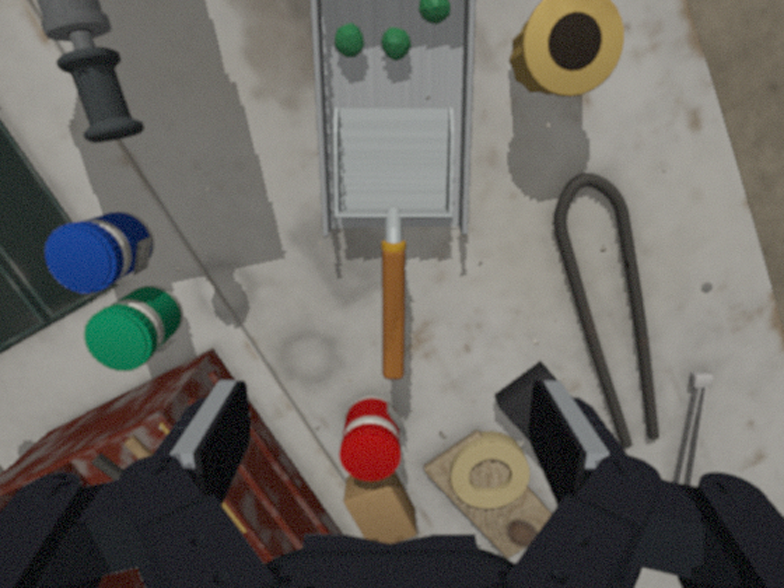

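The wrist view shows the handle from (393,247) to (394,378), the blade nose between (340,108) and (452,110), and the lumps at (349,40), (396,43) and (435,8). The knob runs from (76,60) to (113,130). There is a red jar behind the handle at (370,452).

Run:
```python
from h import *
import pickle;c=pickle.load(open("w1.pkl","rb"))
np.set_printoptions(precision=4,suppress=True)
W=lambda p,z:onz("wrist",(p[0]/1.4,p[1]/1.4),z,c)
for n,p,z in(("h0",(393,250),.053),("h1",(394,378),.053),("noseL",(337,108),.009),("noseR",(453,110),.009),("rearL",(335,215),.03),("rearR",(457,215),.03),("panL",(326,233),.032),("panR",(464,233),.032),("panL2",(319,20),.032),("panR2",(472,20),.032),("l0",(349,40),.01),("l1",(396,43),.01),("l2",(435,8),.01),("kin",(80,62),.103),("kout",(111,127),.103),("rod",(90,40),.103),("redtop",(370,455),.063),("bluetop",(85,255),.063),("mould",(575,40),.057)):
    print(n,W(p,z))
```

```text
h0 [0.4579 0.3971 0.053 ]
h1 [0.4779 0.4903 0.053 ]
noseL [0.4759 0.3    0.009 ]
noseR [0.3974 0.3189 0.009 ]
rearL [0.493  0.3692 0.03  ]
rearR [0.4099 0.3879 0.03  ]
panL [0.5021 0.3798 0.032 ]
panR [0.4076 0.401  0.032 ]
panL2 [0.4719 0.2486 0.032 ]
panR2 [0.379  0.2694 0.032 ]
l0 [0.4573 0.26   0.01  ]
l1 [0.427  0.2688 0.01  ]
l2 [0.3974 0.2537 0.01  ]
kin [0.5894 0.2545 0.103 ]
kout [0.5857 0.2879 0.103 ]
rod [0.5804 0.2462 0.103 ]
redtop [0.5082 0.5441 0.063 ]
bluetop [0.6547 0.3536 0.063 ]
mould [0.3267 0.2965 0.057 ]
```

```bash
cat >> h.py <<'E'
Y=-102.6; U=np.array([np.cos(np.radians(Y)),np.sin(np.radians(Y)),0]); N=np.array([-U[1],U[0],0])
SO=np.array([.4446,.340,.002]); T=20; REF=(-.095,0,.042)
def sc(nose,pitch,yaw=Y):  # TCP pose for nose point
    Rs=Rt.from_euler('xyz',[0,pitch,yaw],degrees=True)
    return tcp_for(np.array(nose)-Rs.apply([.036,0,0]),yaw,pitch,T,REF)
def st(m=""):
    o=robot.observe(); print(m,round(o['time'],2),np.round(o['tool_pos'],4),np.round(o['tcp_rot'],1),'F',np.round(o['ft_force'],1),'w',round(o['gripper_width'],4))
def snap(n,f):cv2.imwrite(f"pics/{f}.png",robot.grab_frame(n))
E
python3 - <<'E'
from h import *
n0=SO+.036*U
p,o=sc(n0,0)
robot.move_pose(p+[0,0,.08],o); st()
robot.line_to(p,vel=.12); st("at")
robot.set_gripper(0); st("grip")
# left shift & slight nose press
q,o2=sc(n0+.010*U+.002*N+[0,0,-.0003],2)
robot.line_to(q,vel=.05,rotation=o2); st("pitched")
q,o2=sc(n0+.070*U+.002*N+[0,0,-.0003],2)
print(robot.line_to(q,vel=.06,rotation=o2,guard=15)); st("pushed")
c=robot.get_calibration("wrist");a=robot.grab_frame("wrist");b=robot.grab_frame("side")
cv2.imwrite("pics/p1.png",np.hstack([cv2.resize(a,(400,300)),cv2.resize(b[210:330,260:420],(400,300))]))
E
```

```text
4.44 [0.4697 0.4507 0.1756] [-180.   -19.9 -102.6] F [-0.6  0.3  0.6] w 0.0855
at 5.26 [0.4698 0.4509 0.0959] [-179.9  -19.9 -102.6] F [ 0.5  0.7 -0.4] w 0.0852
grip 5.9 [0.4694 0.4507 0.0949] [-180.   -20.  -102.6] F [-0.2 -0.7  1.7] w 0.0149
pitched 6.33 [0.4684 0.4372 0.0997] [-180.   -18.  -102.6] F [-0.3 -0.6 -0.3] w 0.0149
False
pushed 7.48 [0.4553 0.3788 0.0995] [ 180.   -18.  -102.6] F [-0.1 -1.   1.1] w 0.015
```

View pics/p1.png

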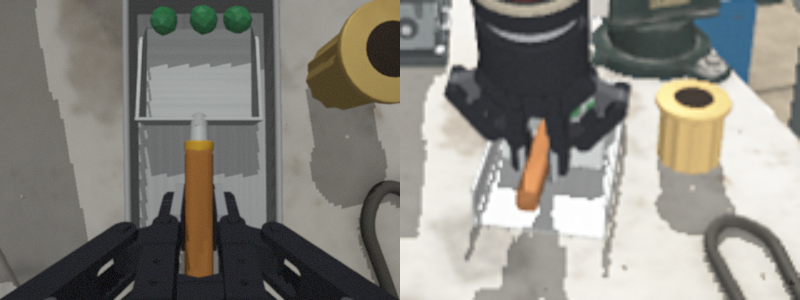

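The lumps are lined up at the nose, at (163,20), (203,19) and (237,18). Force is still low, so I'll keep pushing with the guard.

Run:
```python
from h import *
n0=SO+.036*U
for d in(.075,.080,.085,.090,.095):
    q,o2=sc(n0+d*U+.002*N+[0,0,-.0003],2)
    g=robot.line_to(q,vel=.04,rotation=o2,guard=18); st(f"{d} {g}")
    if g: break
a=robot.grab_frame("wrist")
cv2.imwrite("pics/p2.png",cv2.resize(a[0:200,150:430],(784,560)))
```

```text
0.075 False 7.86 [0.4542 0.3736 0.0996] [-180.   -18.  -102.6] F [-0.8  0.1  1. ] w 0.0149
0.08 False 8.13 [0.4531 0.3687 0.0996] [ 180.   -18.  -102.6] F [ 0.3 -0.6  0.2] w 0.0149
0.085 True 8.34 [0.4525 0.3663 0.1003] [-180.   -17.6 -102.6] F [-0.   3.4  2.1] w 0.0153
```

View pics/p2.png

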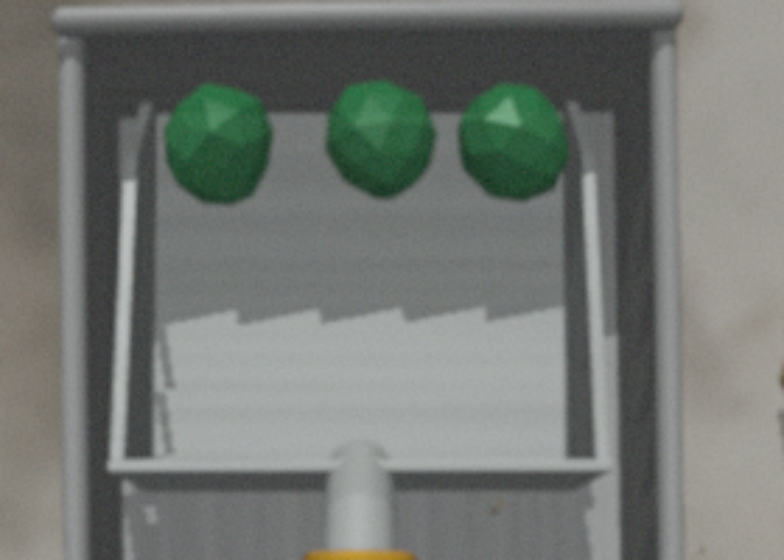

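All three lumps are in the blade, at (219,143), (381,138) and (513,141), with the nose against the wall. Next I'll tilt the nose up and lift.

Run:
```python
from h import *
n0=SO+.036*U+.082*U+.002*N
q,o=sc(n0-.004*U+[0,0,.035],-14); robot.line_to(q,vel=.06,rotation=o); st("tilt")
q,o=sc(n0-.004*U+[0,0,.245],-14)
print(robot.ik(q,o)); robot.line_to(q,vel=.15,rotation=o); st("up")
H=np.array([.580,.092,0])
q,o=sc(H+[0,.02,.245],-14,-91); print(q,robot.ik(q,o))
a=robot.grab_frame("wrist");b=robot.grab_frame("side")
cv2.imwrite("pics/p3.png",np.hstack([cv2.resize(a[0:300],(400,300)),cv2.resize(b[:300,150:450],(400,400))[:300]]))
```

```text
tilt 9.01 [0.4581 0.3916 0.0901] [ 179.9  -34.  -102.6] F [-0.3 -0.2 -1.9] w 0.0149
[ 36.27143319  38.906794    40.11874719 118.14542772 -21.5805944
 -35.90242534]
up 10.56 [0.4581 0.3916 0.2999] [ 179.9  -34.1 -102.6] F [-0.1 -0.1 -1.8] w 0.0149
[0.58292268 0.27944037 0.29882868] [ 24.44975454  34.32689977  34.65170257 106.48900225 -30.32671947
 -60.14251488]
```

View pics/p3.png

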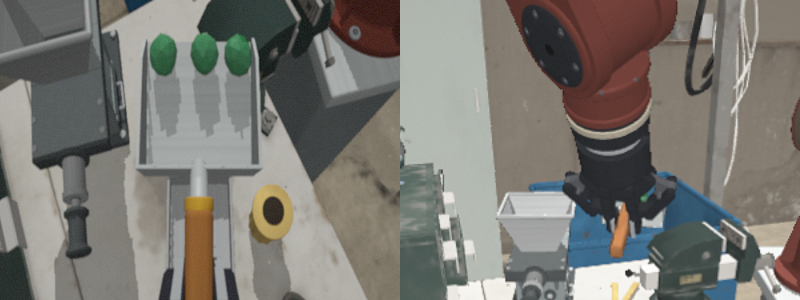

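Run:
```python
from h import *
H=np.array([.580,.092,0])
q,o=sc(H+[0,.015,.245],-14,-91); robot.line_to(q,vel=.13,rotation=o); st("over")
b=robot.grab_frame("side");w=robot.grab_frame("wrist")
for pi,z in((5,.20),(30,.178),(50,.178)):
    q,o=sc(H+[0,.015,z],pi,-91); robot.line_to(q,vel=.09,rotation=o); st(pi)
robot.pause(.5)
a=robot.grab_frame("side");c=robot.grab_frame("wrist")
f=lambda i:cv2.resize(i[60:285,150:450],(400,300))
g=lambda i:cv2.resize(i,(400,300))
cv2.imwrite("pics/d1.png",np.vstack([np.hstack([f(b),g(w)]),np.hstack([f(a),g(c)])]))
```

```text
over 12.12 [0.5826 0.2749 0.2988] [180. -34. -91.] F [-0.3 -0.  -1.8] w 0.0156
5 12.72 [0.5822 0.2474 0.3058] [-180.   -15.1  -91.1] F [ 0.5  0.4 -1.5] w 0.0151
30 13.57 [0.5813 0.1909 0.3322] [179.9   9.9 -91. ] F [ 0.4 -0.1 -1.7] w 0.015
50 14.4 [0.5804 0.1328 0.352 ] [180.   29.9 -91. ] F [-0.3  0.6 -1. ] w 0.0146
```

View pics/d1.png

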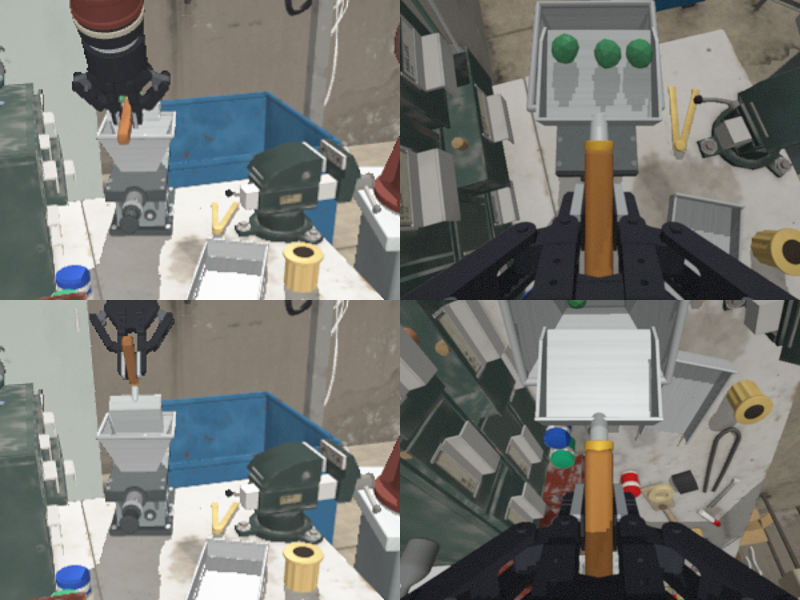

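The blade is empty, and a green lump shows in the hopper at (577,303) in the lower right panel. Now I'll retreat, check inside the hopper, and lay the scoop back where it was.

Run:
```python
from h import *
H=np.array([.580,.092,0])
q,o=sc(H+[0,.015,.225],50,-91); robot.line_to(q,vel=.15); st()
q,o=sc(H+[0,.09,.26],0,-91); robot.line_to(q,vel=.18,rotation=o); st()
c=robot.grab_frame("wrist"); cs=robot.grab_frame("scene")
cv2.imwrite("pics/e1.png",np.hstack([cv2.resize(c[:300],(400,300)),cv2.resize(cs[110:235,220:370],(400,333))[:300]]))
q,o=sc(SO+.036*U+[0,0,.12],0); robot.move_pose(q,o); st()
q,o=sc(SO+.036*U+[0,0,.03],0); robot.line_to(q,vel=.15)
q,o=sc(SO+.036*U+[0,0,-.001],0); print(robot.line_to(q,vel=.03,guard=5)); st("down")
robot.set_gripper(.085); st("open")
robot.line_to(q+np.array([0,0,.10])-.03*U,vel=.2); st("clear")
print(robot.ik([.5865,.2712,.157],[180,0,-91]),robot.ik([.585,.335,.157],[180,0,-91]))
```

```text
15.47 [0.5807 0.1319 0.3988] [-180.   30.  -91.] F [-1.4  0.4 -1.1] w 0.015
 16.88 [0.5827 0.331  0.3529] [-180.  -20.  -91.] F [ 0.2 -0.6 -1.2] w 0.0148
 17.85 [0.4704 0.4502 0.2161] [-179.9  -19.9 -102.6] F [ 1.1 -0.2 -0.5] w 0.015
True
down 19.55 [0.4692 0.4506 0.0946] [ 180.   -20.1 -102.6] F [0.5 1.3 5.7] w 0.015
open 20.23 [0.4687 0.4503 0.0933] [ 179.9  -20.1 -102.6] F [ 0.3  0.7 -0.7] w 0.0848
clear 20.91 [0.4757 0.4799 0.1926] [ 179.9  -20.1 -102.6] F [-0.6 -1.   0.2] w 0.085
[ 13.24587512  15.29554917   0.66090364  75.36535447   0.
 -75.75412488] [ 18.7135842   20.12793982   6.40262236  76.27468254   0.
 -70.2864158 ]
```

View pics/e1.png

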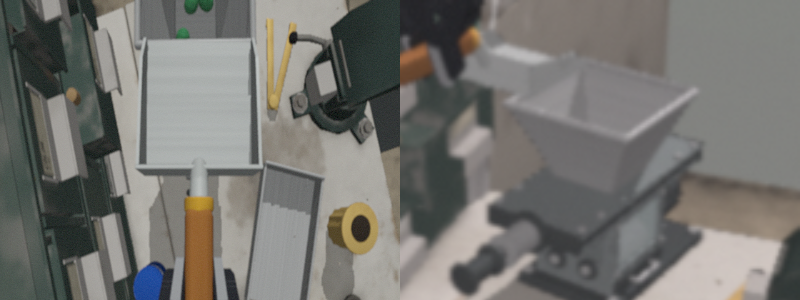

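The hopper holds all three lumps, at (190,4), (206,3) and (183,33), and the scoop is down in the pan. Next is a close look at the knob.

Run:
```python
from h import *
import pickle
robot.move_pose([.586,.33,.26],[180,0,-91]); st()
c=robot.get_calibration("wrist");a=robot.grab_frame("wrist")
pickle.dump(c,open("w2.pkl","wb"));cv2.imwrite("pics/k1.png",cv2.resize(a,(784,588)))
```

```text
21.68 [0.5853 0.3296 0.2587] [179.9  -0.  -91.1] F [0.5 0.5 0.5] w 0.0849
```

View pics/k1.png

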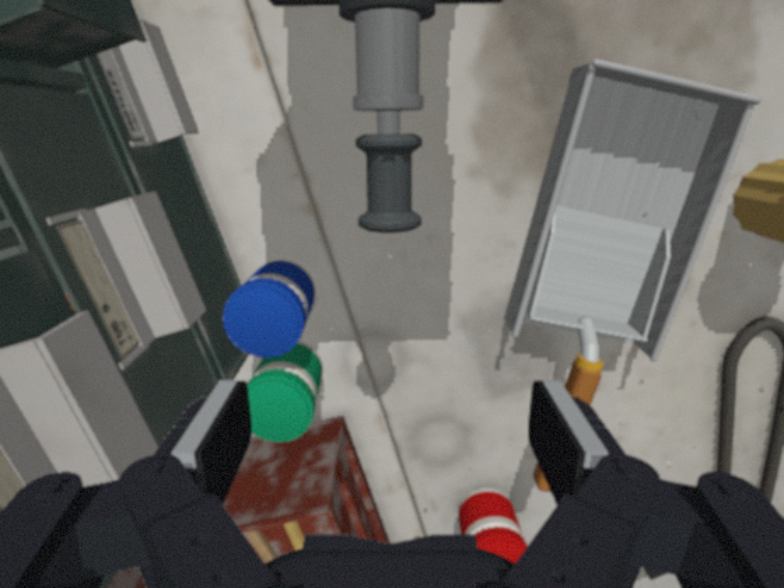

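The knob's inner flange is at (388,142), its outer flange at (390,220), and the barrel end at (388,103).

Run:
```python
from h import *
import pickle;c=pickle.load(open("w2.pkl","rb"))
np.set_printoptions(precision=4,suppress=True)
for p in((388,142),(388,136),(389,181),(390,220),(390,226),(388,103),(388,30),(357,220),(421,220)): print(p,onz("wrist",(p[0]/1.4,p[1]/1.4),.103,c))
```

```text
(388, 142) [0.5846 0.2553 0.103 ]
(388, 136) [0.5845 0.2527 0.103 ]
(389, 181) [0.5845 0.2723 0.103 ]
(390, 220) [0.5844 0.2901 0.103 ]
(390, 226) [0.5844 0.293  0.103 ]
(388, 103) [0.5842 0.239  0.103 ]
(388, 30) [0.5836 0.2102 0.103 ]
(357, 220) [0.5997 0.2898 0.103 ]
(421, 220) [0.57   0.2904 0.103 ]
```

Run:
```python
from h import *
K=np.array([.5845,.2727,.157]); o=[180,0,-90.6]
robot.line_to(K+[0,0,.06],vel=.2,rotation=o)
print(robot.line_to(K,vel=.08,guard=10)); st("at")
robot.set_gripper(0); st("grip")
p0=robot.observe()['tool_pos']
d=np.array([.0105,.99994,0])
for s in(.02,.04,.062):
    robot.line_to(p0+s*d,vel=.05); st(s)
robot.pause(.7); st("hold"); print((robot.observe()['tool_pos']-p0)@d)
import pickle
c=robot.get_calibration("wrist");a=robot.grab_frame("wrist");b=robot.grab_frame("side");s=robot.grab_frame("scene")
pickle.dump(c,open("w3.pkl","wb"));cv2.imwrite("pics/w3.png",a)
cv2.imwrite("pics/r1.png",np.vstack([np.hstack([cv2.resize(a[:150,180:380],(400,300),interpolation=2),cv2.resize(b[150:300,200:400],(400,300),interpolation=2)]),np.hstack([cv2.resize(s[130:280,200:400],(400,300),interpolation=2),cv2.resize(a,(400,300))])]))
```

```text
False
at 23.13 [0.5848 0.2727 0.1576] [-180.     0.   -90.6] F [ 0.9 -0.1  0.7] w 0.0851
grip 23.75 [0.5843 0.2728 0.1573] [180.   -0.  -90.6] F [-4.2 -0.7  4.4] w 0.0193
0.02 24.3 [0.5844 0.2923 0.1573] [ 1.80e+02 -1.00e-01 -9.06e+01] F [-2.5 -4.9  4.6] w 0.0193
0.04 24.85 [0.5845 0.3119 0.1573] [ 1.80e+02 -1.00e-01 -9.06e+01] F [-3.4 -6.9  5.2] w 0.0194
0.062 25.44 [0.5847 0.3335 0.1573] [179.9  -0.2 -90.6] F [-3.7 -9.9  6.4] w 0.0196
hold 26.14 [0.5847 0.3333 0.1573] [179.9  -0.2 -90.7] F [-3.8 -9.2  5.9] w 0.0193
0.06051849102249392
```

View pics/r1.png

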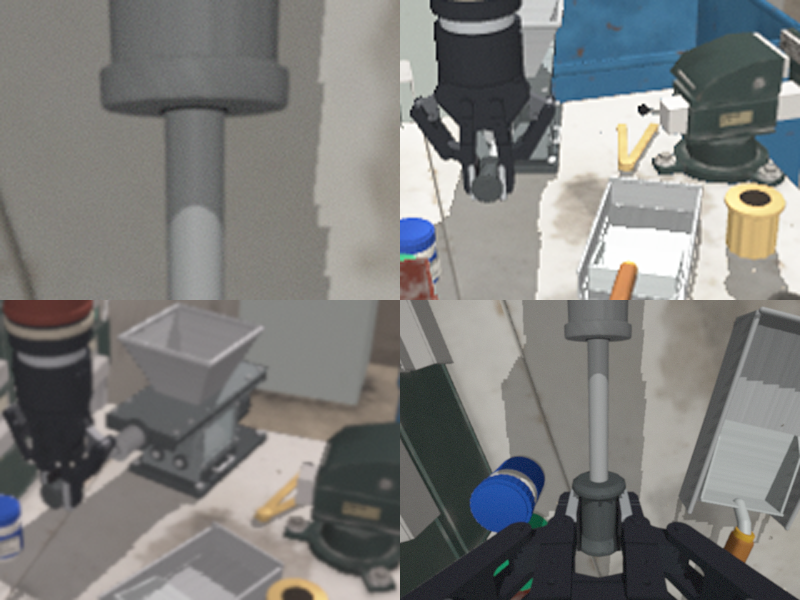

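The barrel end is at (193,105) in the top-left crop, with only a thin dark line of groove showing at about y=110. The pull force is about 9–10 N. I'll nudge out the missing 1.5 mm and check the groove and the travel numerically.

Run:
```python
from h import *
import pickle
p=robot.observe()['tool_pos']; tgt=np.array([.5843,.2728,.1573])+np.array([.00065,.0635,0])
a0=cv2.imread("pics/w3.png")
robot.line_to(tgt,vel=.02); robot.pause(.5); st()
c=robot.get_calibration("wrist");a=robot.grab_frame("wrist");s=robot.grab_frame("scene")
for i in(a0,a):
  g=i[40:75,268:286].mean(2).mean(1); print(np.round(g).astype(int))
cv2.imwrite("pics/w4.png",a)
cv2.imwrite("pics/r2.png",np.hstack([cv2.resize(a[30:80,240:310],(420,300),interpolation=2),cv2.resize(a[225:400,220:340],(340,300))]))
# mill window lumps from scene cam: green pixels
h=cv2.cvtColor(s,cv2.COLOR_BGR2HSV);m=cv2.inRange(h,(50,70,30),(85,255,255))[120:235,230:350];print("green",m.sum()//255,[tuple(x) for x in np.argwhere(m)[:5]])
```

```text
27.04 [0.5847 0.3348 0.1573] [179.9  -0.2 -90.7] F [-4.3 -9.2  5.8] w 0.0191
[117 116 115 115 115 115 113 108  97  81  70  71  62  53  75 104 114 115
 115 114 115 114 114 115 114 114 114 114 115 114 114 115 114 115 115]
[113 112 102  85  72  72  72  65  43  28  37  48  54  65  90 109 115 115
 115 115 114 115 114 114 114 114 114 115 115 114 114 114 115 114 115]
green 0 []
```

View pics/r2.png

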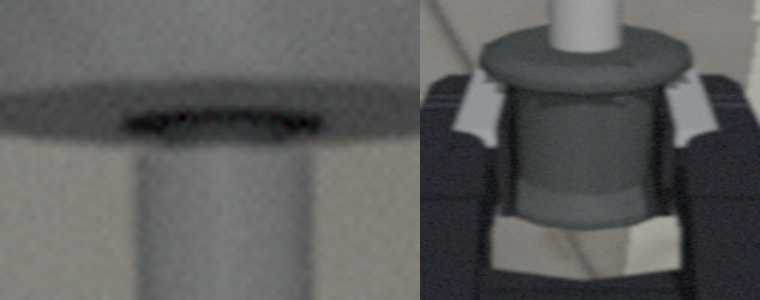

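The groove now shows as a dark band of about 5.5 px, roughly 2 mm or half its width, at the barrel's end. The travel reads 62.0 mm, and both pads are on the waist. No camera can see into the chamber from here, so I'll shake the gate slightly within tolerance to free any hanging lump, settle, and hand in.

Run:
```python
from h import *
t=np.array([.58495,.3363,.1573])
for dy in(.002,-.002,.002,0):
    robot.line_to(t+[0,dy,0],vel=.04)
robot.pause(1.0); st("final")
a=robot.grab_frame("wrist"); print(np.round(a[40:75,268:286].mean(2).mean(1)).astype(int))
for n in("scene","side"):
    i=robot.grab_frame(n);h=cv2.cvtColor(i,cv2.COLOR_BGR2HSV);m=cv2.inRange(h,(50,70,30),(85,255,255))
    k,_,s,cc=cv2.connectedComponentsWithStats(m); print(n,[(s[j,4],np.round(cc[j])) for j in range(1,k) if s[j,4]>15])
st(); robot.job_done()
```

```text
final 29.14 [0.5847 0.3346 0.1573] [179.9  -0.2 -90.7] F [ -5.4 -10.5   6.2] w 0.0192
[115 113 109  97  80  72  72  71  58  37  30  42  51  67  93 110 114 115
 114 114 115 114 114 115 114 114 115 114 114 114 114 115 115 114 114]
scene [(np.int32(35), array([144.,  93.])), (np.int32(266), array([181., 249.])), (np.int32(150), array([185., 267.]))]
side [(np.int32(45), array([198., 279.]))]
 29.29 [0.5847 0.3346 0.1573] [179.9  -0.2 -90.7] F [ -5.8 -10.5   6.3] w 0.0197
the job is handed in; nothing more can be done
```

I handed the job in at about 29.3 s. I could not confirm that the lumps reached the rolls, because no camera sees into the mill's chamber.

- **Scooping and tipping:** The scoop took all three lumps and tipped them into the hopper with the gate shut. A wrist picture afterwards showed all three lumps in the hopper. The fingers never went near the glass.
- **Scoop:** I laid it back in the pan's open end and released it. Later pictures show it lying there.
- **Gate rod:** I gripped the knob's waist and pulled it out. My last checks were:
  - Travel read about 61.8 mm, against 62 mm at the mark.
  - About half of the groove's 4 mm showed at the barrel's end.
  - The pull was about 10.5 N, near the 10 N expected at the mark.
  - The fingers are still closed on the knob, at an opening of 19 to 20 mm. That is slightly less than the 21 mm waist.
- **Lumps on the rolls:** I shook the gate about 2 mm each way to free any lump that might be hanging. The last scene and side pictures show no lump-like green in the pan or on the bench, but the gripper hides part of the view.
- **Bystanders:** The arm went near none of the jars, the mould or the callipers. They looked undisturbed in the pictures, but I did not measure them again at the end.

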